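Stand the support rod in the bench socket

TASK

Take the longest rod out of the wooden rack and stand it in the bench socket: the hole in the grey plate is closed by a dust plug that cannot be seen, so feel for it by sweeping the rod's foot over the plate under light pressure until it drops in, then press it fully home and let go, leaving it upright. Never bear hard on the plate, and leave the other two rods and everything else on the bench where they are.

Things in the scene. Friction and masses are not known exactly. Their poses are not given: they have to be found in the camera images.
- rod_mid (a point): the longest rod: a plain round steel rod, 16 mm in diameter, 120 mm long, about 0.17 kg, standing foot down in any one of the rack's three holes. This point is its centre, 60 mm above its foot; z points up along the rod. Of the two other rods, equally thick, one is plainly shorter and one has a ball on its top.
- rod_foot (a point): centre of the flat end of the same rod's foot (the lower end, its z axis pointing up the rod). The foot tapers over its last 3.5 mm from 16 mm to a flat of 11 mm in diameter.
- rack: wooden block fixed to the bench, 60 mm (x) by 200 mm (y) by 40 mm high, with three blind holes 18 mm wide and 25 mm deep in its top, at y = -65, 0 and +65 mm of its frame. Origin: centre of its underside; z up. The rods stand on the holes' floors, 15 mm above the bench.
- socket: bench socket: a square aluminium housing fixed to the bench, 146 by 146 mm and 38 mm high, whose top has a square window of 70 by 70 mm; in the window, 4 mm below the rim, lies a flat rigid plate of grey plastic. Origin: centre of its underside; x and y along its sides, z up.
- socket_face (a point): the middle of the window, on the plate's upper face, 34 mm above the bench; axes as the socket's. The plate has one blind hole, 18 mm wide, whose centre lies anywhere within 9 mm of this point along x and along y (elsewhere each time; it stays put). It cannot be seen or measured. The rod's foot catches within 2 to 3 mm of its centre; further off it dips by half a millimetre or so. The socket must never bear more than 35 N.
- plug (a joint): dust plug of the same grey plastic that closes the hole flush with the plate: depth it is pushed down (m), 0 flush to 0.022 at its hard stop, where the rod is fully home with its foot 22 mm below the plate's face. It slides down under about 2.5 N and stays where pushed. The foot swept over the plate while pressed down with 5 to 12 N finds it by sinking in.
- short_rod: the short rod in the rack, 85 mm long, to be left standing. Origin: centre of its foot.
- ball_rod: the rod with a 26 mm ball on top (125 mm over all), in the rack, to be left standing. Origin: centre of its foot.
- dish_a: closed glass petri dish, 92 mm wide, 22 mm high, lying between the rack and the socket; leave it. Origin: centre of its underside.
- dish_b: a like petri dish lying further out than the rack and socket; leave it. Origin: centre of its underside.
- burner: gas burner without hose, 76 mm wide foot, 137 mm high; leave it. Origin: centre of its underside.
- beaker: glass beaker, 72 mm wide, 95 mm high; leave it. Origin: centre of its underside.
- slide_box: open white box for slides, 100 by 75 by 35 mm; leave it. Origin: centre of its underside.
- tool_case: black case with dissecting tools, 110 by 180 by 22 mm; leave it. Origin: centre of its underside.

How it is judged:
By the outcome, as a careful person would: the job done as asked, in the order asked, and still so for the second after the job is handed in, with the robot touching nothing.
It also fails if it takes over 72 s, if anything falls off the work surface, if the arm or the gripper's body presses on something with over 40 N, if the wrist force passes 120 N, or if a joint passes its speed limit or range.

ROBOT

A 7-joint arm with a two-finger parallel gripper is mounted at the origin on the work surface. World frame = base frame: x ahead of the robot, y to its left, z up, the work surface at z = 0. Lengths are in mm, angles in rad, forces in N, time in s.
With the tool pointing down it reaches from about 400 to 875 mm from the base axis. Payload 4.4 kg.
Tool frame: the origin (TCP) lies midway between the tips of the shut fingers; the grasp point (between the pads) lies 19 mm behind it (ctrl.pinch_z is the distance from the TCP to the grasp point, in mm); z points along the fingers, y is the line along which they close (so a half turn about z gives the same grasp; the last joint's range is limited). The gripper opens to 85 mm and grips with 20 to 120 N. Pads are 22 mm wide; open, the fingers measure 114 mm over their backs; the gripper's body (76 mm by 85 mm) begins 54 mm behind the grasp point. The pads swing forward as they close: fully open they stand 13 mm farther back than shut.
Start: joints at [-1.407, 0.628, 0.038, 1.517, -0.027, 0.996, -0.02], TCP at [148.033, 632.933, 231.313] pointing down, gripper open.
Joint ranges: [-3.06, 3.06], [-0.37, 2.12], [-1.25, 1.32], [0.18, 2.47], [-1.1, 4.24], [0.23, 1.98], [-2.94, 2.94]. Speed limits (rad/s): [2.57, 2.57, 3.14, 3.14, 3.14, 3.14, 3.14].

INTERFACE

Orientations are given as [roll, pitch, yaw] about the fixed x, y, z axes, in that order (R = Rz(yaw) Ry(pitch) Rx(roll)).
In Python, from cell import read_state, cams, order, ctrl gives the robot as it stands.
- The arm moves only by the tool move_arm, never from a script. Its argument "targets" is text: rows parted by semicolons, each of 7 numbers parted by spaces: the gripper's target within -1 to 1 (fully open at 1, half-way at 0, shut at -1), then the shift along the tool's x, y, z in cm, then the turn, a rotation vector about the tool's x, y, z in degrees. A call has 1 to 5 rows; each row shifts and turns the commanded pose from where the row before left it, along the tool's axes as they then stand; what a row does not reach is not made up. A row lasts 1/12 s, in which the tool goes at most 41.7 mm and 7.16 degrees, less where a joint would pass 70% of its speed; a pose out of reach is approached as far as the arm can. A call with a gripper value outside its range is refused whole. The fingers move at their own pace and stop on an object; the grip force is fixed at half the most. Time passes only in rows, so rows that do not move let the fingers close. It gives the time, the measured TCP pose, the force, the opening and the grip force at its end, in the units of the state.
- read_state(): the state, without advancing time (a new reading comes with each control period).
- cams.get_image(name): name is "scene" or "top"; returns a dict with "color" (384x512x3 uint8, red, green, blue), "fovy" (degrees; the focal length in pixels is half the picture's height over the tangent of half this angle, whatever the lens; pixels are square), "cx", "cy" (the principal point, pixels), "rvec" (rotation vector, rad) and "tvec" (3), from world to camera coordinates, as OpenCV has them. Camera axes: x right, y down, z forward; pixel columns grow to the right and rows downward; lengths in mm; the calibration is good to about 2 mm. A picture is of the moment at which its call begins. There is no depth.
- order.finish_job(): hands the job in; it is judged then, once.
The state is a dict: "clock": time; "qpos": joint angles; "qd": joint speeds; "tau": joint torques, N m; "eef_pos": TCP position; "tool_rot": TCP orientation; "force": force on the tool from outside, world axes, zero at the start; "torque": the same for the moment, N m; "width": finger opening in mm; "gripper_force": force on a finger pad.
Only numpy, scipy, OpenCV 4.12 (cv2) and the standard library are available. Lean on these libraries where they do the work, as an engineer would, in place of code of your own. Each camera call takes 0.05 s, during which the arm holds its last target. There are 200 camera calls.

## Working session

There is one attempt and no reset: what is moved stays moved. The work goes in short steps, Python scripts to look and compute and a tool call to move; the robot and the scene stay as the last step left them, time stands still between calls to the robot, and variables do not carry over. Pictures are saved under pics/ and viewed, at most 10 in all, crops included, and the job is handed in when it is done.

Besides the shell and the picture viewer there is one more tool, called as name(argument=value, ...), one argument or row to a line, values as JSON. move_arm: Moves the arm, as the interface text tells. Its arguments: {"type":"object","properties":{"targets":{"type":"string"}},"required":["targets"]}

```bash
mkdir -p pics; cat > h.py <<'E'
import numpy as np, cv2
from cell import read_state, cams, order, ctrl
def ray(im,u,v,z):
    R,_=cv2.Rodrigues(np.array(im["rvec"],float)); t=np.array(im["tvec"],float).ravel()
    f=im["color"].shape[0]/2/np.tan(np.radians(im["fovy"])/2)
    d=R.T@np.array([(u-im["cx"])/f,(v-im["cy"])/f,1]); c=-R.T@t
    return c+d*(z-c[2])/d[2]
def proj(im,p):
    R,_=cv2.Rodrigues(np.array(im["rvec"],float)); t=np.array(im["tvec"],float).ravel()
    f=im["color"].shape[0]/2/np.tan(np.radians(im["fovy"])/2)
    q=R@np.array(p,float)+t; return np.array([im["cx"]+f*q[0]/q[2],im["cy"]+f*q[1]/q[2]])
E
python3 - <<'E'
from h import *
for n in("scene","top"):
    im=cams.get_image(n); cv2.imwrite(f"pics/{n}0.png",cv2.resize(im["color"][:,:,::-1],(800,600),interpolation=cv2.INTER_CUBIC))
    R,_=cv2.Rodrigues(np.array(im["rvec"],float)); print(n,im["fovy"],im["cx"],im["cy"],-R.T@np.array(im["tvec"]).ravel(),R[2])
s=read_state(); print(s); print(ctrl.pinch_z)
E
```

```text
scene 46.1456047893671 249.92967085254264 195.51734137665065 [1210.69148004  528.8221701   867.16084697] [-0.54049491 -0.46886037 -0.69859516]
top 56.59820034364925 255.22901269937825 187.73017065706244 [ 480.10641262  -15.80817187 1009.10274519] [ 0.15113962 -0.00615857 -0.98849324]
{'clock': 0.1, 'qpos': array([-1.40680358,  0.62923172,  0.03844849,  1.51828347, -0.0270306 ,
        0.99631337, -0.02001371]), 'qd': array([-0.00095367, -0.00060992, -0.00058729, -0.00287392,  0.00056916,
        0.00142497, -0.00128834]), 'tau': array([ 3.75060481e-03, -5.64544344e+01,  1.23080984e+00, -1.93977445e+01,
        1.12594044e-02,  5.42789086e-03, -1.70851212e-05]), 'eef_pos': array([147.88800603, 632.36577357, 230.49036745]), 'tool_rot': array([-3.13987434e+00, -6.79682754e-06,  2.91176617e+00]), 'force': array([-0.58873505, -0.24948006,  0.08402499]), 'torque': array([-0.02672083, -0.04270698,  0.01011362]), 'gripper_force': 0.0, 'width': 85.11454974514311}
18.700000000000003
```

View pics/scene0.png

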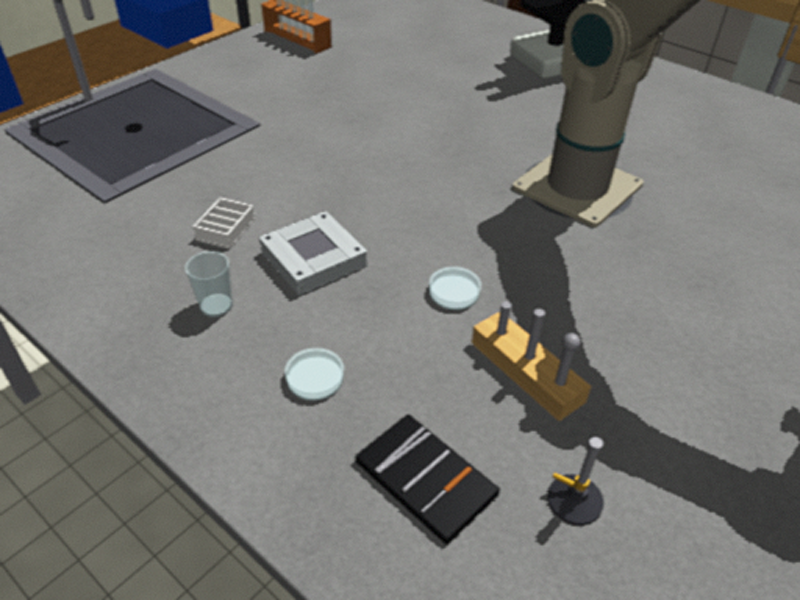

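View pics/top0.png

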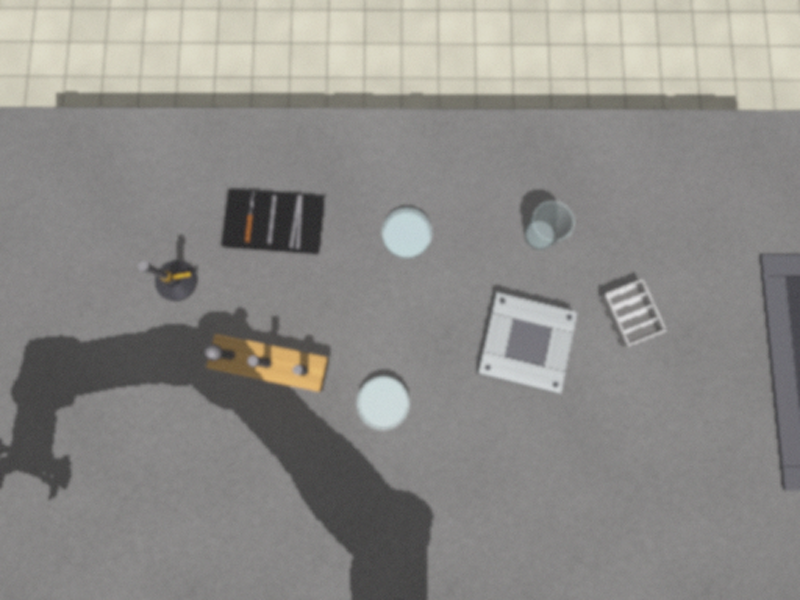

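The long rod stands in the rack's middle hole (scene 540,312). The short one is at 505,305 and the ball rod at 572,340. The socket is at top-view 528,342. Next I'll take enlarged crops.

```bash
python3 - <<'E'
from h import *
a=cams.get_image("top")["color"][:,:,::-1]; b=cams.get_image("scene")["color"][:,:,::-1]
# crops 80x60 *5 -> 400x300
cr=lambda im,x,y:cv2.resize(im[y:y+60,x:x+80],(400,300),interpolation=cv2.INTER_CUBIC)
m=np.vstack([np.hstack([cr(a,130,205),cr(a,298,188)]),np.hstack([cr(b,300,190),cr(b,160,130)])])
cv2.imwrite("pics/c1.png",m)
E
```

```text
(no output)
```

View pics/c1.png

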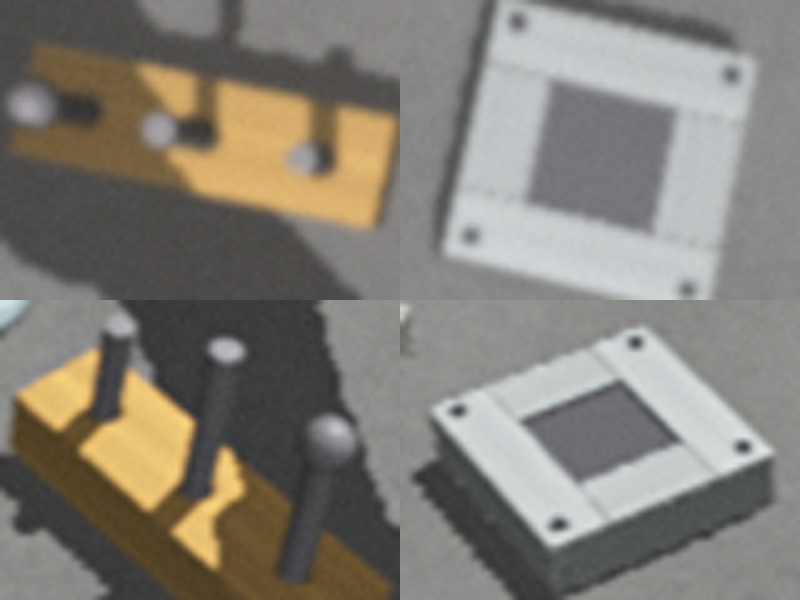

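The crop shows the long rod's top at top-crop (158,130) and scene-crop (227,50). The socket's corner screws are clear in both views.

```bash
python3 - <<'E'
from h import *
T=cams.get_image("top");S=cams.get_image("scene")
def r(im,o,pts,z): return np.array([ray(im,(u+.5)/5-.5+o[0],(v+.5)/5-.5+o[1],z)[:2] for u,v in pts]).round(1)
a=(130,205);b=(300,190)
for n,p,q,z in(("long",(158,130),(227,50),135),("ball",(33,105),(330,141),127),("short",(304,158),(120,26),100)):
    print(n,r(T,a,[p],z),r(S,b,[q],z))
k=r(T,a,[(37,42),(397,115),(375,230),(10,155)],40);print("rack",k.tolist(),k.mean(0),np.degrees(np.arctan2(*(k[0]-k[1])[::-1]))-90)
for im,o,p in((T,(298,188),[(117,22),(331,75),(287,289),(70,235)]),(S,(160,130),[(342,147),(158,224),(58,111),(235,42)])):
    k=r(im,o,p,38);print("sock",k.tolist(),k.mean(0),np.linalg.norm(k[0]-k[1]))
    for i in range(4): d=k[(i+1)%4]-k[i];print(np.degrees(np.arctan2(d[1],d[0]))%90)
print(r(T,(298,188),[(147,82),(277,108),(257,234),(125,200)],36).mean(0))
tt=lambda p:ray(T,p[0]/1.5625,p[1]/1.5625,p[2]).round()
print("dishA",tt((384,402,22)),"dishB",tt((407,232,22)),"burner",tt((176,280,10)),tt((145,266,137)),"beaker",tt((540,235,0)),tt((552,220,95)))
E
```

```text
long [[507.9 207.2]] [[507.3 209.6]]
ball [[520.3 271.1]] [[517.9 272.4]]
short [[495. 142.]] [[494.7 146.2]]
rack [[558.3, 299.0], [519.1, 102.9], [457.9, 113.4], [497.4, 310.4]] [508.175 206.425] -11.30431358813911
sock [[617.1, -203.0], [587.9, -319.7], [472.0, -290.7], [500.7, -174.4]] [ 544.425 -246.95 ] 120.2976724629367
75.95220496377979
75.95212523310354
76.13776626082827
76.19562810926485
sock [[498.9, -173.7], [615.2, -203.4], [586.1, -319.1], [470.3, -289.9]] [ 542.625 -246.525] 120.03241228934797
75.67432789919641
75.88222162947979
75.84739645745435
76.17277952679612
[ 543.775 -247.525]
dishA [440.   4.  22.] dishB [744. -37.  22.] burner [657. 383.  10.] [657. 383. 137.] beaker [ 745. -285.    0.] [ 746. -281.   95.]
```

```bash
cat >> h.py <<'E'
from scipy.spatial.transform import Rotation as Ro
def plan(p,yaw,N,g=1,s=None):
    "rows (tool axes, cm/deg) from the present pose to p, tool straight down with yaw (deg)"
    s=s or read_state(); p0=s["eef_pos"]; r=Ro.from_euler("xyz",s["tool_rot"]); rt=Ro.from_euler("xyz",[np.pi,0,np.radians(yaw)])
    w=(r.inv()*rt).as_rotvec()/N; d=(np.array(p)-p0)/N/10; rows=[]
    for i in range(N):
        rows.append(" ".join(f"{x:.2f}" for x in [g,*r.inv().apply(d),*np.degrees(w)])); r=r*Ro.from_rotvec(w)
    for i in range(0,N,5): print("; ".join(rows[i:i+5]))
E
python3 -c "
from h import *
plan([507.6,208,205],78.7,15)"
```

```text
1.00 -2.98 -2.21 0.17 -0.00 0.00 5.88; 1.00 -3.19 -1.89 0.17 -0.00 0.00 5.88; 1.00 -3.37 -1.56 0.17 -0.00 0.00 5.88; 1.00 -3.51 -1.20 0.17 -0.00 0.00 5.88; 1.00 -3.61 -0.84 0.17 -0.00 0.00 5.88
1.00 -3.68 -0.47 0.17 -0.00 0.00 5.88; 1.00 -3.71 -0.09 0.17 -0.00 0.00 5.88; 1.00 -3.70 0.29 0.17 -0.00 0.00 5.88; 1.00 -3.65 0.67 0.17 -0.00 0.00 5.88; 1.00 -3.56 1.04 0.17 -0.00 0.00 5.88
1.00 -3.44 1.40 0.17 -0.00 0.00 5.88; 1.00 -3.27 1.74 0.17 -0.00 0.00 5.88; 1.00 -3.08 2.07 0.17 -0.00 0.00 5.88; 1.00 -2.85 2.37 0.17 -0.00 0.00 5.88; 1.00 -2.59 2.65 0.17 -0.00 0.00 5.88
```

move_arm(
  targets="1 -2.98 -2.21 0.17 0 0 5.88; 1 -3.19 -1.89 0.17 0 0 5.88; 1 -3.37 -1.56 0.17 0 0 5.88; 1 -3.51 -1.2 0.17 0 0 5.88; 1 -3.61 -0.84 0.17 0 0 5.88",
)

```text
clock: 0.72
eef_pos: [268.8, 490.0, 222.9]
tool_rot: [3.141, -0.0, 2.394]
force: [0.8, 0.4, -0.2]
width: 85.4
gripper_force: 0.0
```

move_arm(
  targets="1 -3.68 -0.47 0.17 0 0 5.88; 1 -3.71 -0.09 0.17 0 0 5.88; 1 -3.7 0.29 0.17 0 0 5.88; 1 -3.65 0.67 0.17 0 0 5.88; 1 -3.56 1.04 0.17 0 0 5.88",
)

```text
clock: 1.13
eef_pos: [388.5, 348.3, 214.5]
tool_rot: [3.141, -0.0, 1.881]
force: [0.5, 0.5, -0.1]
width: 85.4
gripper_force: 0.0
```

move_arm(
  targets="1 -3.44 1.4 0.17 0 0 5.88; 1 -3.27 1.74 0.17 0 0 5.88; 1 -3.08 2.07 0.17 0 0 5.88; 1 -2.85 2.37 0.17 0 0 5.88; 1 -2.59 2.65 0.17 0 0 5.88",
)

```text
clock: 1.55
eef_pos: [508.1, 206.6, 205.9]
tool_rot: [3.141, -0.001, 1.368]
force: [-0.7, 0.9, 1.1]
width: 85.4
gripper_force: 0.0
```

move_arm(
  targets="1 0 0 0 0 0 0; 1 0 0 0 0 0 0; 1 0 0 0 0 0 0",
)

```text
clock: 1.8
eef_pos: [506.7, 208.4, 205.6]
tool_rot: [-3.141, -0.0, 1.373]
force: [-0.5, 1.3, 0.9]
width: 85.3
gripper_force: 0.0
```

```bash
python3 - <<'E'
from h import *
s=read_state();print(s["eef_pos"],np.degrees(s["tool_rot"]),s["force"],s["qpos"])
im=cams.get_image("scene");print(proj(im,s["eef_pos"]),proj(im,[507.5,208.3,135]))
c=im["color"][110:260,250:450,::-1];cv2.imwrite("pics/s2.png",cv2.resize(c,(800,600),interpolation=cv2.INTER_CUBIC))
plan([507.5,208.3,76],78.7,5)
E
```

```text
[506.7267779  208.44100186 205.59637348] [-1.79941074e+02 -1.80060161e-02  7.86750909e+01] [-0.47483898  1.28403046  0.94772322] [-0.74074024  0.55210504  0.45607457  1.84184967 -0.32204828  0.82166404
 -0.3191379 ]
[349.73038671 176.4788857 ] [344.48852704 199.37045361]
1.00 -0.02 0.03 2.59 -0.01 -0.01 0.01; 1.00 -0.01 0.03 2.59 -0.01 -0.01 0.01; 1.00 -0.01 0.03 2.59 -0.01 -0.01 0.01; 1.00 -0.01 0.03 2.59 -0.01 -0.01 0.01; 1.00 -0.01 0.03 2.59 -0.01 -0.01 0.01
```

View pics/s2.png

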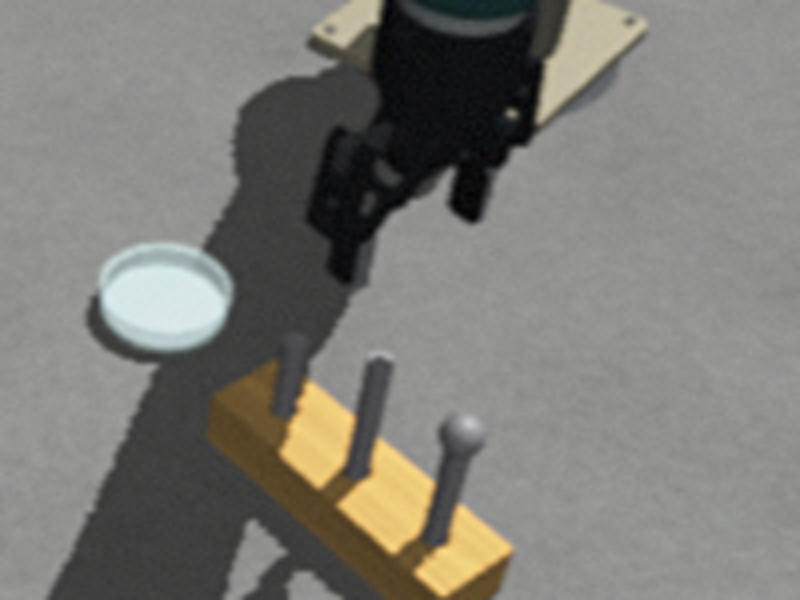

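The open fingers straddle the row at right angles, with the long rod (crop 378,358) under the gripper. I'll go down and grip.

move_arm(
  targets="1 -0.02 0.03 2.6 0 0 0; 1 -0.01 0.03 2.6 0 0 0; 1 -0.01 0.03 2.6 0 0 0; 1 -0.01 0.03 2.6 0 0 0; 1 -0.01 0.03 2.6 0 0 0",
)

```text
clock: 2.27
eef_pos: [507.5, 209.3, 74.8]
tool_rot: [-3.141, -0.001, 1.376]
force: [-0.9, 0.2, -0.1]
width: 85.4
gripper_force: 0.0
```

move_arm(
  targets="1 0 0 0 0 0 0; 1 0 0 0 0 0 0; -1 0 0 0 0 0 0; -1 0 0 0 0 0 0; -1 0 0 0 0 0 0",
)

```text
clock: 2.68
eef_pos: [509.4, 207.8, 77.4]
tool_rot: [3.139, -0.002, 1.373]
force: [-0.5, 0.2, -0.4]
width: 51.6
gripper_force: 0.0
```

move_arm(
  targets="-1 0 0 0 0 0 0; -1 0 0 0 0 0 0; -1 0 0 0 0 0 0; -1 0 0 0 0 0 0; -1 0 0 0 0 0 0",
)

```text
clock: 3.1
eef_pos: [508.6, 207.3, 76.5]
tool_rot: [3.141, -0.001, 1.372]
force: [-0.8, 0.6, 6.1]
width: 14.7
gripper_force: 58.3
```

move_arm(
  targets="-1 0 0 0 0 0 0; -1 0 0 0 0 0 0; -1 0 0 0 0 0 0; -1 0 0 0 0 0 0; -1 0 0 0 0 0 0",
)

```text
clock: 3.52
eef_pos: [508.7, 207.3, 76.5]
tool_rot: [3.141, -0.001, 1.372]
force: [-1.1, 0.7, 5.7]
width: 14.4
gripper_force: 58.3
```

move_arm(
  targets="-1 0 0 -1 0 0 0; -1 0 0 -2 0 0 0; -1 0 0 -3 0 0 0; -1 0 0 -3 0 0 0; -1 0 0 -3 0 0 0",
)

```text
clock: 3.93
eef_pos: [507.9, 206.6, 197.2]
tool_rot: [-3.141, 0.001, 1.372]
force: [1.2, 0.6, -1.4]
width: 14.6
gripper_force: 58.9
```

move_arm(
  targets="-1 0 0 0 0 0 0; -1 0 0 0 0 0 0; -1 0 0 0 0 0 0",
)

```text
clock: 4.18
eef_pos: [507.7, 207.0, 195.4]
tool_rot: [-3.14, 0.0, 1.373]
force: [0.6, -0.3, -1.6]
width: 14.5
gripper_force: 59.1
```

```bash
python3 - <<'E'
from h import *
s=read_state();print(s["eef_pos"],np.degrees(s["tool_rot"]),s["force"],s["width"],s["qpos"])
plan([543.3,-246.8,190],76,15,-1)
E
```

```text
[507.67395292 207.04044965 195.44690045] [-1.79929440e+02  2.24427313e-02  7.86436103e+01] [ 0.6074017  -0.28569324 -1.63153868] 14.504322150427186 [-0.73552844  0.56680638  0.45395426  1.85090716 -0.33455791  0.80091059
 -0.30552949]
-1.00 -2.92 0.83 0.04 -0.00 0.00 0.18; -1.00 -2.92 0.84 0.04 -0.00 0.00 0.18; -1.00 -2.91 0.85 0.04 -0.00 0.00 0.18; -1.00 -2.91 0.86 0.04 -0.00 0.00 0.18; -1.00 -2.91 0.86 0.04 -0.00 0.00 0.18
-1.00 -2.91 0.87 0.04 -0.00 0.00 0.18; -1.00 -2.90 0.88 0.04 -0.00 0.00 0.18; -1.00 -2.90 0.89 0.04 -0.00 0.00 0.18; -1.00 -2.90 0.90 0.04 -0.00 0.00 0.18; -1.00 -2.90 0.91 0.04 -0.00 0.00 0.18
-1.00 -2.89 0.92 0.04 -0.00 0.00 0.18; -1.00 -2.89 0.93 0.04 -0.00 0.00 0.18; -1.00 -2.89 0.94 0.04 -0.00 0.00 0.18; -1.00 -2.88 0.94 0.04 -0.00 0.00 0.18; -1.00 -2.88 0.95 0.04 -0.00 0.00 0.18
```

move_arm(
  targets="-1 -2.92 0.83 0.04 0 0 0.18; -1 -2.92 0.84 0.04 0 0 0.18; -1 -2.91 0.85 0.04 0 0 0.18; -1 -2.91 0.86 0.04 0 0 0.18; -1 -2.91 0.86 0.04 0 0 0.18",
)

```text
clock: 4.6
eef_pos: [519.0, 54.4, 192.1]
tool_rot: [-3.138, 0.001, 1.357]
force: [-0.4, -0.2, -2.3]
width: 14.1
gripper_force: 59.0
```

move_arm(
  targets="-1 -2.91 0.87 0.04 0 0 0.18; -1 -2.9 0.88 0.04 0 0 0.18; -1 -2.9 0.89 0.04 0 0 0.18; -1 -2.9 0.9 0.04 0 0 0.18; -1 -2.9 0.91 0.04 0 0 0.18",
)

```text
clock: 5.02
eef_pos: [530.7, -96.7, 190.0]
tool_rot: [-3.138, 0.0, 1.341]
force: [0.2, 0.0, -2.5]
width: 14.2
gripper_force: 59.0
```

move_arm(
  targets="-1 -2.89 0.92 0.04 0 0 0.18; -1 -2.89 0.93 0.04 0 0 0.18; -1 -2.89 0.94 0.04 0 0 0.18; -1 -2.88 0.94 0.04 0 0 0.18; -1 -2.88 0.95 0.04 0 0 0.18",
)

```text
clock: 5.43
eef_pos: [542.5, -247.6, 187.7]
tool_rot: [-3.138, -0.001, 1.325]
force: [0.2, 0.4, -1.5]
width: 14.6
gripper_force: 59.0
```

move_arm(
  targets="-1 0 0 2 0 0 0; -1 0 0 2 0 0 0; -1 0 0 2 0 0 0; -1 0 0 1 0 0 0; -1 0 0 0 0 0 0",
)

```text
clock: 5.85
eef_pos: [541.2, -245.3, 116.1]
tool_rot: [-3.134, -0.001, 1.325]
force: [0.2, 0.2, -2.0]
width: 14.3
gripper_force: 59.1
```

move_arm(
  targets="-1 0 0 0 0 0 0; -1 0 0 0 0 0 0; -1 0 0 0 0 0 0",
)

```text
clock: 6.1
eef_pos: [544.6, -247.1, 120.8]
tool_rot: [3.14, 0.0, 1.325]
force: [0.5, -0.6, -2.2]
width: 14.8
gripper_force: 59.1
```

```bash
python3 - <<'E'
from h import *
s=read_state();p=s["eef_pos"];print(p,np.degrees(s["tool_rot"]),s["force"],s["torque"],s["width"])
S=cams.get_image("scene");T=cams.get_image("top")
f=[p[0],p[1],p[2]-61.5]
for im,o in((S,(140,100)),(T,(280,170))):
    print(((proj(im,f)-o+.5)*5-.5).round(),((proj(im,[f[0],f[1],f[2]+120])-o+.5)*5-.5).round(), ((proj(im,[543.4,-246.8,34])-o+.5)*5-.5).round())
cr=lambda im,x,y:cv2.resize(im["color"][y:y+100,x:x+80,::-1],(400,500),interpolation=cv2.INTER_CUBIC)
cv2.imwrite("pics/s3.png",np.hstack([cr(S,140,100),cr(T,280,170)]))
E
```

```text
[ 544.62261153 -247.11543354  120.84649645] [1.79890825e+02 2.62813681e-02 7.59428521e+01] [ 0.47983542 -0.5857992  -2.2128878 ] [ 0.04864796 -0.06000607  0.01414957] 14.810719307433768
[293. 251.] [277.  74.] [298. 285.]
[301. 241.] [363. 224.] [289. 247.]
```

View pics/s3.png

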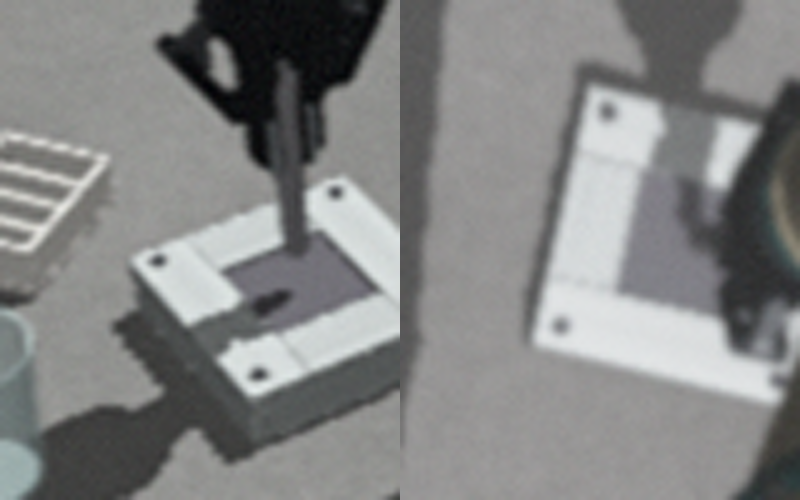

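The foot is over the plate where predicted (crop 293,251). I'll go to one corner of the search square and lower gently.

move_arm(
  targets="-1 -0.4 -0.45 0 0 0 0; -1 -0.4 -0.5 0 0 0 0; -1 0 0 1 0 0 0; -1 0 0 0.7 0 0 0; -1 0 0 0.3 0 0 0",
)

```text
clock: 6.62
eef_pos: [531.9, -251.7, 98.3]
tool_rot: [-3.14, -0.001, 1.325]
force: [0.6, 0.2, -2.2]
width: 14.1
gripper_force: 59.1
```

move_arm(
  targets="-1 0 0 0 0 0 0; -1 0 0 0 0 0 0; -1 0 0 0 0 0 0; -1 0 0 0 0 0 0; -1 0 0 0 0 0 0",
)

```text
clock: 7.03
eef_pos: [533.0, -252.2, 100.0]
tool_rot: [3.141, 0.0, 1.325]
force: [0.7, -0.1, -2.3]
width: 14.4
gripper_force: 59.1
```

move_arm(
  targets="-1 0 0 0.1 0 0 0; -1 0 0 0.1 0 0 0; -1 0 0 0 0 0 0; -1 0 0 0 0 0 0",
)

```text
clock: 7.37
eef_pos: [532.7, -252.2, 97.7]
tool_rot: [-3.141, -0.0, 1.325]
force: [0.8, 0.4, -1.5]
width: 14.3
gripper_force: 59.1
```

move_arm(
  targets="-1 0 0 0.1 0 0 0; -1 0 0 0.1 0 0 0; -1 0 0 0 0 0 0; -1 0 0 0 0 0 0",
)

```text
clock: 7.7
eef_pos: [532.7, -252.2, 95.7]
tool_rot: [-3.141, -0.0, 1.325]
force: [0.3, 0.3, -2.3]
width: 14.5
gripper_force: 59.1
```

move_arm(
  targets="-1 0 0 0.05 0 0 0; -1 0 0 0 0 0 0; -1 0 0 0 0 0 0",
)

```text
clock: 7.95
eef_pos: [532.8, -252.3, 95.5]
tool_rot: [3.141, -0.0, 1.325]
force: [-0.5, 0.6, 1.0]
width: 14.2
gripper_force: 59.4
```

move_arm(
  targets="-1 0 0 0.05 0 0 0; -1 0 0 0 0 0 0; -1 0 0 0 0 0 0",
)

```text
clock: 8.2
eef_pos: [532.8, -252.4, 95.4]
tool_rot: [3.141, -0.0, 1.325]
force: [-1.7, 0.2, 5.1]
width: 14.4
gripper_force: 59.9
```

move_arm(
  targets="-1 0 0.12 0.02 0 0 0; -1 0 0.12 0 0 0 0; -1 0 0.12 0 0 0 0; -1 0 0.12 0 0 0 0; -1 0 0.12 0 0 0 0",
)

```text
clock: 8.62
eef_pos: [534.6, -253.0, 95.3]
tool_rot: [-3.134, -0.002, 1.325]
force: [-9.9, 2.4, 16.1]
width: 14.7
gripper_force: 61.7
```

move_arm(
  targets="-1 0 0 -0.03 0 0 0; -1 0 0 0 0 0 0; -1 0 0 0 0 0 0",
)

```text
clock: 8.87
eef_pos: [535.4, -253.2, 95.3]
tool_rot: [-3.136, -0.001, 1.325]
force: [-5.8, 2.4, 9.0]
width: 14.9
gripper_force: 60.6
```

move_arm(
  targets="-1 0 0 -0.04 0 0 0; -1 0 0.05 0 0 0 0; -1 0 0.05 0 0 0 0; -1 0 0.05 0 0 0 0",
)

```text
clock: 9.2
eef_pos: [539.0, -253.9, 95.3]
tool_rot: [-3.14, -0.0, 1.325]
force: [-4.4, 0.9, 6.4]
width: 14.5
gripper_force: 59.9
```

move_arm(
  targets="-1 0 0.09 -0.01 0 0 0; -1 0 0.09 0 0 0 0; -1 0 0.09 0 0 0 0; -1 0 0.09 0 0 0 0; -1 0 0.09 0 0 0 0",
)

```text
clock: 9.62
eef_pos: [544.1, -255.1, 95.4]
tool_rot: [-3.141, -0.0, 1.325]
force: [-4.3, 0.9, 5.3]
width: 14.4
gripper_force: 59.9
```

move_arm(
  targets="-1 0 0.12 0 0 0 0; -1 0 0.12 0 0 0 0; -1 0 0.12 0 0 0 0; -1 0 0.12 0 0 0 0; -1 0 0.12 0 0 0 0",
)

```text
clock: 10.03
eef_pos: [549.9, -256.5, 95.4]
tool_rot: [-3.141, -0.0, 1.325]
force: [-4.9, 1.2, 4.7]
width: 14.7
gripper_force: 59.9
```

move_arm(
  targets="-1 0.1 0 0 0 0 0; -1 0.1 0 0 0 0 0; -1 0.1 0 0 0 0 0; -1 0.1 0 0 0 0 0; -1 0 0 0 0 0 0",
)

```text
clock: 10.45
eef_pos: [552.4, -253.1, 95.6]
tool_rot: [3.139, 0.001, 1.326]
force: [0.5, -2.7, 1.4]
width: 14.6
gripper_force: 59.3
```

move_arm(
  targets="-1 0 -0.1 0 0 0 0; -1 0 -0.1 0 0 0 0; -1 0 -0.1 0 0 0 0; -1 0 -0.1 0 0 0 0",
)

```text
clock: 10.78
eef_pos: [548.2, -251.3, 95.6]
tool_rot: [3.14, -0.001, 1.326]
force: [2.9, -0.2, 0.3]
width: 14.7
gripper_force: 59.4
```

move_arm(
  targets="-1 0 0.1 0.03 0 0 0; -1 0 0.1 0.02 0 0 0; -1 0 0.1 0 0 0 0; -1 0 0.05 0 0 0 0; -1 0 0 0 0 0 0",
)

```text
clock: 11.2
eef_pos: [548.9, -251.7, 95.3]
tool_rot: [-3.138, -0.002, 1.325]
force: [-2.9, 1.4, 9.1]
width: 14.6
gripper_force: 60.2
```

move_arm(
  targets="-1 0 -0.1 0.01 0 0 0; -1 0 -0.1 0 0 0 0; -1 0 -0.1 0 0 0 0; -1 0 -0.1 0 0 0 0; -1 0 -0.1 0 0 0 0",
)

```text
clock: 11.62
eef_pos: [547.4, -251.4, 95.5]
tool_rot: [3.138, -0.0, 1.326]
force: [4.5, -0.5, 4.1]
width: 14.7
gripper_force: 59.6
```

move_arm(
  targets="-1 0 -0.1 0 0 0 0; -1 0 -0.1 0 0 0 0; -1 0 -0.1 0 0 0 0; -1 0 -0.1 0 0 0 0; -1 0 -0.1 0 0 0 0",
)

```text
clock: 12.03
eef_pos: [541.7, -250.6, 95.2]
tool_rot: [3.14, 0.001, 1.325]
force: [2.7, -2.1, 2.4]
width: 14.5
gripper_force: 59.7
```

move_arm(
  targets="-1 0 0 0.04 0 0 0; -1 0 0 0.04 0 0 0; -1 0 0 0 0 0 0; -1 0 0 0 0 0 0",
)

```text
clock: 12.37
eef_pos: [539.5, -249.7, 93.2]
tool_rot: [-3.138, -0.0, 1.325]
force: [-0.1, 0.3, 1.0]
width: 14.3
gripper_force: 59.2
```

It has dropped in, 2.3 mm down at low force. I'll press on.

move_arm(
  targets="-1 0 0 0.1 0 0 0; -1 0 0 0.1 0 0 0; -1 0 0 0.1 0 0 0; -1 0 0 0 0 0 0",
)

```text
clock: 12.7
eef_pos: [540.1, -249.0, 90.5]
tool_rot: [-3.139, -0.001, 1.326]
force: [-0.0, 1.6, 2.4]
width: 14.5
gripper_force: 59.6
```

move_arm(
  targets="-1 0 0 0.15 0 0 0; -1 0 0 0.15 0 0 0; -1 0 0 0.15 0 0 0; -1 0 0 0 0 0 0; -1 0 0 0 0 0 0",
)

```text
clock: 13.12
eef_pos: [540.2, -249.2, 85.8]
tool_rot: [-3.139, -0.001, 1.326]
force: [-0.9, 4.1, 0.6]
width: 14.6
gripper_force: 59.2
```

move_arm(
  targets="-1 0.1 0 0.15 0 0 0; -1 0 0 0.15 0 0 0; -1 0 0 0.15 0 0 0; -1 0 0 0.15 0 0 0; -1 0 0 0 0 0 0",
)

```text
clock: 13.53
eef_pos: [540.7, -248.9, 80.1]
tool_rot: [-3.14, -0.0, 1.325]
force: [-2.5, 2.1, 1.2]
width: 14.6
gripper_force: 59.4
```

move_arm(
  targets="-1 0.04 -0.06 0.15 0 0 0; -1 0 0 0.15 0 0 0; -1 0 0 0.15 0 0 0; -1 0 0 0 0 0 0; -1 0 0 0 0 0 0",
)

```text
clock: 13.95
eef_pos: [540.7, -248.7, 75.7]
tool_rot: [-3.141, 0.0, 1.325]
force: [-2.5, 3.3, 0.4]
width: 15.0
gripper_force: 59.5
```

move_arm(
  targets="-1 0.05 -0.06 0.1 0 0 0; -1 0 0 0.1 0 0 0; -1 0 0 0.03 0 0 0; -1 0 0 0 0 0 0; -1 0 0 0 0 0 0",
)

```text
clock: 14.37
eef_pos: [540.6, -248.4, 73.7]
tool_rot: [3.141, 0.001, 1.325]
force: [-1.2, 1.7, 1.3]
width: 14.3
gripper_force: 59.4
```

move_arm(
  targets="-1 0 0 0.07 0 0 0; -1 0 0 0 0 0 0; -1 0 0 0 0 0 0",
)

```text
clock: 14.62
eef_pos: [540.6, -248.5, 73.5]
tool_rot: [3.141, 0.0, 1.325]
force: [-2.9, 1.8, 5.0]
width: 14.1
gripper_force: 60.0
```

move_arm(
  targets="-1 0 0 0.08 0 0 0; -1 0 0 0 0 0 0; -1 0 0 0 0 0 0",
)

```text
clock: 14.87
eef_pos: [540.7, -248.6, 73.4]
tool_rot: [3.14, 0.0, 1.325]
force: [-3.0, 2.2, 9.7]
width: 14.7
gripper_force: 60.7
```

The rod is home: TCP z is 73.4, 22 mm below first contact, and the force is rising. I'll ease off and release.

move_arm(
  targets="-1 0 0 -0.07 0 0 0; -1 0 0 0 0 0 0; 1 0 0 0 0 0 0; 1 0 0 0 0 0 0; 1 0 0 0 0 0 0",
)

```text
clock: 15.28
eef_pos: [540.7, -248.5, 72.8]
tool_rot: [3.141, 0.001, 1.325]
force: [0.3, 0.1, -0.0]
width: 50.4
gripper_force: 0.0
```

move_arm(
  targets="1 0 0 0 0 0 0; 1 0 0 0 0 0 0; 1 0 0 0 0 0 0; 1 0 0 0 0 0 0; 1 0 0 0 0 0 0",
)

```text
clock: 15.7
eef_pos: [540.3, -248.1, 72.9]
tool_rot: [3.142, 0.0, 1.325]
force: [0.4, 0.7, 0.0]
width: 85.1
gripper_force: 0.0
```

move_arm(
  targets="1 0 0 -1 0 0 0; 1 0 0 -2 0 0 0; 1 0 0 -3 0 0 0; 1 0 0 -3 0 0 0; 1 0 0 -3 0 0 0",
)

```text
clock: 16.12
eef_pos: [539.9, -248.1, 194.8]
tool_rot: [-3.141, 0.0, 1.325]
force: [1.3, -0.7, 0.2]
width: 85.3
gripper_force: 0.0
```

move_arm(
  targets="1 0 0 -2 0 0 0; 1 -1 -3 0 0 0 0; 1 -1 -3 0 0 0 0; 1 0 -3 0 0 0 0; 1 0 0 0 0 0 0",
)

```text
clock: 16.53
eef_pos: [441.0, -244.6, 213.4]
tool_rot: [-3.135, -0.002, 1.32]
force: [-1.0, 1.0, -0.4]
width: 85.1
gripper_force: 0.0
```

```bash
python3 - <<'E'
from h import *
s=read_state();print(s["eef_pos"],s["width"],s["force"])
S=cams.get_image("scene")
for z in (38,132):print(((proj(S,[540.6,-248.5,z])-(130,80)+.5)*3.2-.5).round())
cv2.imwrite("pics/s4.png",cv2.resize(S["color"][80:260,130:380,::-1],(800,576),interpolation=cv2.INTER_CUBIC))
E
```

```text
[ 441.02383863 -244.60242143  213.40520405] 85.10787594388069 [-1.01311334  1.04073723 -0.41664012]
[223. 240.]
[215. 155.]
```

View pics/s4.png

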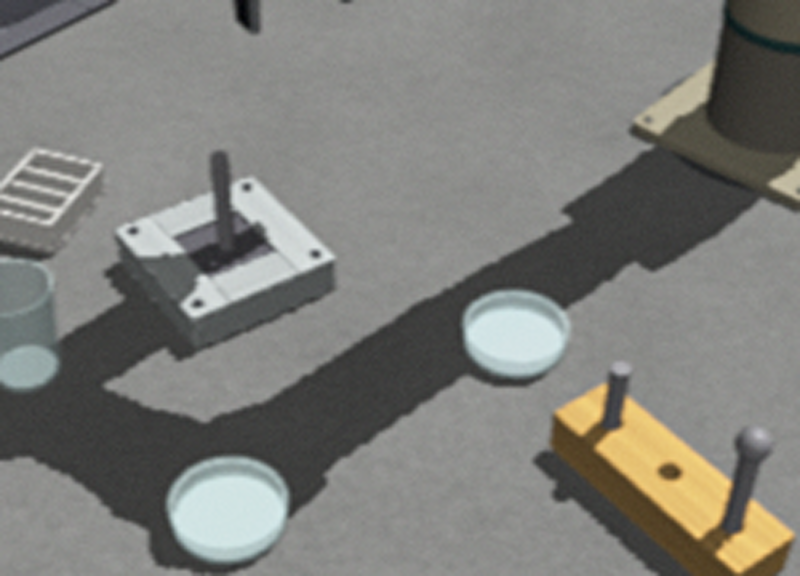

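The rod stands upright in the socket, its top at (218,155) where predicted. The other two rods are still in the rack. I'm letting the arm settle, then handing in.

move_arm(
  targets="1 0 0 0 0 0 0; 1 0 0 0 0 0 0; 1 0 0 0 0 0 0; 1 0 0 0 0 0 0; 1 0 0 0 0 0 0",
)

```text
clock: 17.0
eef_pos: [448.7, -245.6, 212.7]
tool_rot: [-3.141, 0.0, 1.326]
force: [-0.2, 0.4, -0.3]
width: 85.5
gripper_force: 0.0
```

```bash
python3 -c "
from h import *
print(order.finish_job())"
```

```text
the job is handed in; nothing more can be done
None
```

The longest rod stands upright and fully home in the socket, released after about 17 s; the highest force I read on the plate was roughly 21 N against the 35 N limit (readings only at the end of each move), the other two rods are still in the rack, and the job is handed in.

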